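Lower an instrument on a hydraulic lift with its release valve

TASK

Crack the red-gripped release valve open a fraction of a turn, counter-clockwise from above, so that the yellow platform with the instrument sinks slowly, at no more than about 2 cm a second. Then close the valve clockwise in time, so that the platform stops with its red pointer within the height of the green collar on the scale, and snug it onto its soft seat with a steady push of about 10 N at the grip, never more than 20 N. Let go; move the platform by the valve alone, without pressing on it, and leave the things standing around where they are.

Things in the scene. Friction and masses are not known exactly. Their poses are not given: they have to be found in the camera images.
- jack: Hydraulic lift fixed to the bench: grey base plate 160 x 360 x 10 mm with an aluminium valve block and, joined to it by a copper pipe, a blue cylinder (66 mm thick, 100 mm high). Origin: on the bench surface below the valve axis, z up. The cylinder's axis stands at (50, 210) mm in its x, y; its turn about z varies.
- valve_block: Aluminium valve block 56 x 56 mm, top 55 mm above the bench, same origin as the jack. Inside is the soft seat: closing meets it at a valve angle between -0.1 and 0.09 rad (hidden, differs each time); from there the push at the grip grows by about 1.2 N per 0.01 rad. Released, the valve springs back a little and stays shut.
- handle: Lever of the valve: flat steel arm (14 mm wide, top 70 mm above the bench) from the valve axis outward along the handle's own x axis, at its end, 75 mm from the axis, an upright round red grip, 16 mm thick, from 70 to 120 mm above the bench. Origin on the valve axis, 56 mm above the bench. It turns with the valve.
- grip (a point): On the axis of the red grip, 101 mm above the bench (19 mm below the grip's top).
- valve_axis (a point): Fixed point on the vertical turning axis of the valve, 56 mm above the bench.
- valve (a joint): Turn of the valve, rad, growing counter-clockwise from above = opening (-0.45 to 1.57). Starts nearly shut at 0.11 to 0.14; stays where it is left; turning takes about 3 N at the grip. The platform begins to sink somewhere between 0.2 and 0.4 (hidden load and friction); from there each 0.1 rad adds about 14 mm/s. Wide open it sinks at 35 to 50 mm/s, too fast.
- ram (a joint): Travel of the ram, m: 0 at its raised start, negative as it sinks, -0.09 fully down. It cannot be raised again.
- platform: Yellow platform 96 x 110 x 10 mm on the ram, with a white instrument box (75 x 88 x 60 mm) bolted on it. Origin: centre of its underside, 190 mm above the bench at the start.
- pointer (a point): Tip of the red pointer (3 mm thick) on the side of the platform, at mid thickness, 195 mm above the bench at the start; it moves with the platform, beside the scale post.
- mark (a point): Middle of the green collar (16 mm high) on the aluminium scale post beside the platform; the collar is clamped, its height differs each time (30 to 60 mm below the pointer's start). The pointer must end within 8 mm above or below this point's height.
- objective_can: Black round can, 41 mm thick, 57 mm high, standing on the bench near the valve; bystander. Origin under its centre.
- carriage_orange: Orange printed carriage, 63 x 67 x 42 mm, on the bench; bystander. Origin under its centre.
- tape_roll: Roll of black tape, 53 mm across, 19 mm high, lying on the bench; bystander. Origin under its centre.

How it is judged:
By the outcome, as a careful person would: the job done as asked, in the order asked, and still so for the second after the job is handed in, with the robot touching nothing.
It also fails if it takes over 67 s, if anything falls off the work surface, if the arm or the gripper's body presses on something with over 40 N, if the wrist force passes 120 N, or if a joint passes its speed limit or range.

ROBOT

A 6-joint arm with a two-finger parallel gripper is mounted at the origin on a cart in front of the work surface, level with it; the furniture and walls round the work are solid. World frame = base frame: x ahead of the robot, y to its left, z up, the work surface at z = 0. Lengths are in mm, angles in degrees, forces in N, time in s.
With the tool pointing down it reaches from about 375 to 825 mm from the base axis. Payload 5.5 kg.
Tool frame: the origin (TCP) lies on the centre line of the jaws, within the pads' length; the fingertips stand 8 mm ahead of it and the grasp point (between the pads) lies 11 mm behind it (nose_length is the distance from the TCP to the fingertips, in mm); z points along the fingers, y is the line along which they close (so a half turn about z gives the same grasp; the last joint's range is limited). The gripper opens to 85 mm and grips with 20 to 120 N. Pads are 22 mm wide; open, the fingers measure 114 mm over their backs; the gripper's body (76 mm by 85 mm) begins 54 mm behind the grasp point. The pads swing forward as they close: fully open they stand 13 mm farther back than shut.
Start: joints at [-67.437, 17.962, -2.699, 69.339, 0, 90], TCP at [230.217, -554.071, 239.299] pointing down, gripper open.
Joint ranges: [-152.73, 152.73], [-39.44, 99.34], [-58.76, 71.6], [-118.89, 123.64], [-81.53, 83.1], [-180, 180]. Speed limits (degrees/s): [136.94, 136.94, 172.46, 180, 180, 180].

INTERFACE

Orientations are given as a 3x3 rotation matrix whose columns are the frame's x, y, z axes.
In Python, from plant import move_pose, move_straight, move_joints, command_gripper, wait, solve_ik, capture, camera_info, MotionError, sign_off, read_time, read_joints, read_qd, read_joint_torque, read_tool_pos, read_tcp_rot, read_ft_force, read_moment, read_grip_width, read_finger_force, nose_length gives the robot as it stands. Calls block until the motion is done:
- move_pose(position, orientation): joint-space move of the TCP to a pose.
- move_straight(position, max_speed=150, ori=None, stop_force=None): straight line of the TCP; ori=None keeps the orientation; max_speed is the mean speed in mm/s. With stop_force (N) it stops when the force on the tool has changed by that much, and returns True; else False.
- move_joints(angles): joint-space move.
- command_gripper(opening): finger opening in mm; the grip force is fixed at half the most; returns when the fingers have stopped.
- wait(seconds).
- solve_ik(position, orientation): joint angles nearest the present ones, or None.
- capture(name): name is "side" or "top"; returns (picture, depth): 420x560x3 uint8, red, green, blue; 420x560 float32, mm along the optical axis (not along the pixel's ray), 0 where there is no reading.
- camera_info(name): a dict with "K" (3x3 intrinsics, pixels), "R" (3x3) and "t" (3): a world point X has camera coordinates R X + t. Camera axes: x right, y down, z forward; pixel columns grow to the right and rows downward; lengths in mm; the calibration is good to about 2 mm. A picture is of the moment at which its call begins. camera_info takes no time and is no camera call.
A pose or a line that the arm cannot do raises MotionError and nothing moves.
- sign_off(): hands the job in; it is judged then, once.
Readings, each from a call of its own:
- read_time(): time.
- read_joints(): joint angles.
- read_qd(): joint speeds.
- read_joint_torque(): joint torques, N m.
- read_tool_pos(): TCP position.
- read_tcp_rot(): TCP orientation.
- read_ft_force(): force on the tool from outside, world axes, zero at the start.
- read_moment(): the same for the moment, N m.
- read_grip_width(): finger opening in mm.
- read_finger_force(): force on a finger pad.
Only numpy, scipy, OpenCV 4.12 (cv2) and the standard library are available. Lean on these libraries where they do the work, as an engineer would, in place of code of your own. Each camera call takes 0.05 s, during which the arm holds its last target. There are 200 camera calls.

## Working session

There is one attempt and no reset: what is moved stays moved. The work goes in short steps, each a Python script; the robot and the scene stay as the last script left them, time stands still between calls to the robot, and variables do not carry over. Pictures are saved under pics/ and viewed, at most 10 in all, crops included, and the job is handed in when it is done.

```bash
mkdir -p pics; ls; python3 - <<'E'
from plant import *
import cv2,numpy as np
for n in("side","top"):
    p,d=capture(n);cv2.imwrite(f"pics/{n}0.png",p[:,:,::-1]);np.savez(f"{n}0.npz",p=p,d=d)
    c=camera_info(n);R=np.array(c["R"]);print(n,np.round(c["K"],1).tolist(),np.round(R,3).tolist(),(-R.T@np.array(c["t"])).round(0))
print(read_time(),nose_length)
E
```

```text
pics
side [[443.4, 0.0, 277.6], [0.0, 443.4, 212.5], [0.0, 0.0, 1.0]] [[0.979, -0.202, 0.0], [-0.095, -0.458, -0.884], [0.179, 0.866, -0.467]] [ 429. -715.  544.]
top [[437.1, 0.0, 276.7], [0.0, 437.1, 208.5], [0.0, 0.0, 1.0]] [[-0.005, -1.0, 0.006], [-0.992, 0.004, -0.128], [0.128, -0.006, -0.992]] [ 441.   40. 1214.]
0.1 8.0
```

View pics/side0.png

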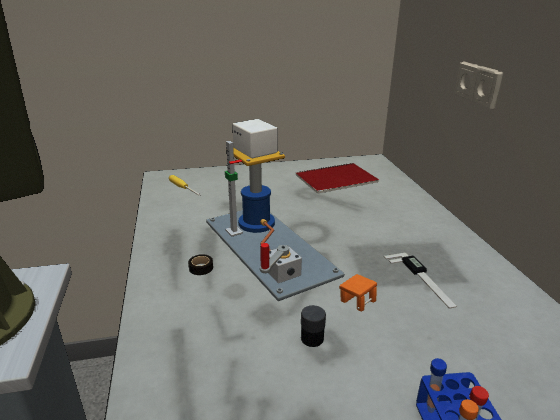

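View pics/top0.png

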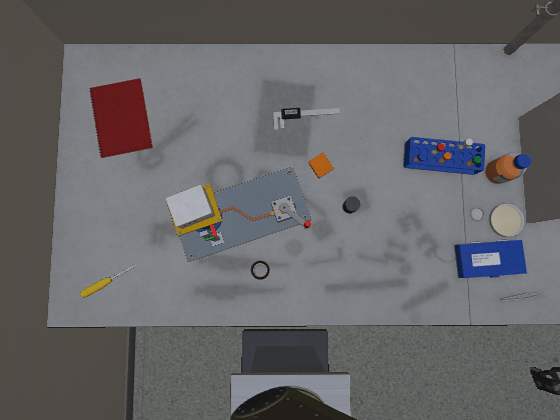

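The side view shows the red grip at (265,255), the valve block at (285,262), the green collar at (231,175) and the pointer near (236,162). The top view shows the grip at (307,224) and the block at (283,207). Next I'll take measurements from zoomed crops.

```bash
cat > h.py <<'E'
from plant import *
import cv2,numpy as np
def ray(n,u,v):
    c=camera_info(n);R=np.array(c["R"]);t=np.array(c["t"])
    return -R.T@t, R.T@np.linalg.inv(c["K"])@[u,v,1]
def onz(n,u,v,z):
    o,d=ray(n,u,v);return o+d*(z-o[2])/d[2]
def hsv(p):return cv2.cvtColor(p,cv2.COLOR_RGB2HSV).astype(int)
def red(p):
    h=hsv(p);return ((h[...,0]<6)|(h[...,0]>174))&(h[...,1]>170)&(h[...,2]>80)
def green(p):
    h=hsv(p);return (h[...,0]>50)&(h[...,0]<85)&(h[...,1]>120)&(h[...,2]>50)
E
python3 - <<'E'
from h import *
s=np.load("side0.npz");t=np.load("top0.npz")
def comps(m,n,x0,x1,y0,y1):
    k=np.zeros(m.shape,np.uint8);k[y0:y1,x0:x1]=m[y0:y1,x0:x1]
    N,_,st,c=cv2.connectedComponentsWithStats(k)
    for i in range(1,N):
        if st[i,4]>4:print(n,st[i].tolist(),c[i].round(1))
comps(red(s["p"]),"sred",200,310,130,290)
comps(green(s["p"]),"sgreen",200,310,130,290)
comps(red(t["p"]),"tred",160,330,160,260)
comps(green(t["p"]),"tgreen",160,330,160,260)
a=cv2.resize(s["p"][130:290,205:355,::-1],None,fx=3.7,fy=3.7,interpolation=cv2.INTER_CUBIC)
b=cv2.resize(t["p"][160:265,160:320,::-1],None,fx=5,fy=5,interpolation=cv2.INTER_CUBIC)
cv2.imwrite("pics/a.png",a);cv2.imwrite("pics/b.png",b)
E
```

```text
sred [229, 160, 13, 4, 30] [235.1 161.3]
sred [297, 171, 13, 13, 91] [305.1 175.8]
sred [261, 243, 8, 26, 179] [264.8 255.3]
sgreen [225, 171, 12, 10, 65] [231.7 175.7]
tred [305, 221, 6, 6, 28] [307.3 223.3]
tred [210, 224, 7, 12, 45] [212.9 229.9]
tgreen [204, 236, 11, 5, 22] [208.5 238.1]
```

View pics/a.png

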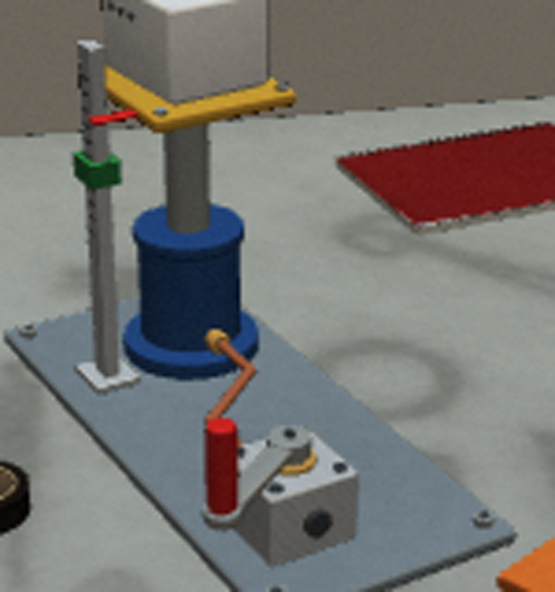

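View pics/b.png

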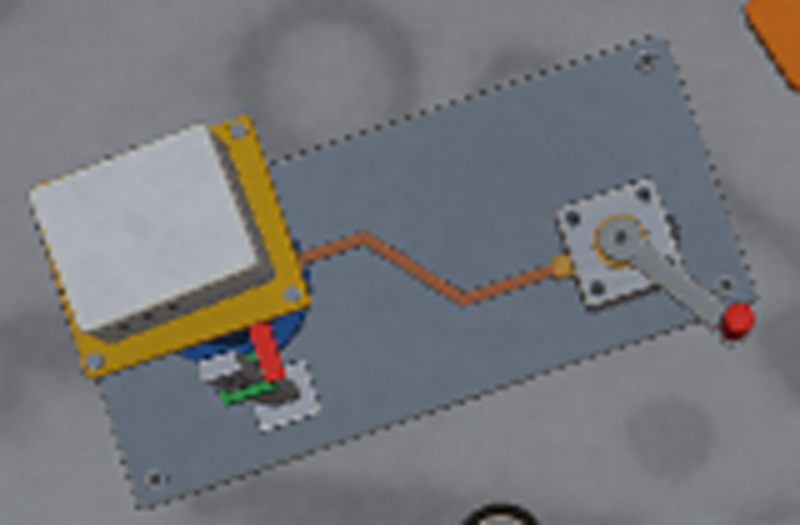

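The crops show pointer tip at side (230,162.5), collar at (231.5,175.7), hub at top (284,207.6) and post top at about top (204,233).

```bash
python3 - <<'E'
from h import *
f=lambda x,y:((x+.5)/5-.5+160,(y+.5)/5-.5+160)
g=lambda x,y:((x+.5)/3.7-.5+205,(y+.5)/3.7-.5+130)
def tri(a,b):
    o,d=ray("side",*a);p,e=ray("top",*b);d/=np.linalg.norm(d);e/=np.linalg.norm(e)
    k=np.linalg.lstsq(np.c_[d,-e],p-o,rcond=None)[0];A=o+k[0]*d;B=p+k[1]*e
    return ((A+B)/2).round(1),round(np.linalg.norm(A-B),1)
gt=onz("top",*f(738,320),120);print("grip top",gt)
print("tri grip",tri(g(221,424),f(738,320)))
hub=onz("top",*f(621,238),74);print("hub",hub,np.linalg.norm((gt-hub)[:2]))
blk=[(558,213),(648,180),(681,266),(592,307)]
bc=np.mean([onz("top",*f(*q),55) for q in blk],0);print("block",bc)
pl=[onz("top",*f(*q),10) for q in [(660,36),(755,298),(140,508)]];print("plate",np.round(pl,1))
x=pl[0]-pl[1];yv=pl[2]-pl[1];print(np.linalg.norm(x),np.linalg.norm(yv),np.degrees(np.arctan2(yv[1],yv[0]))-90)
print("post top",tri(g(90,44),f(220,368)))
print("pointer",tri(g(92,121),f(273,380)))
pf=[onz("top",*f(*q),200) for q in [(250,116),(310,303),(88,378)]];print("plat",np.round(pf,1))
s=np.load("side0.npz");d=s["d"]
for n,(u,v) in dict(collar=(231,176),pt=(233,162),post=(232,195),gripc=(265,258)).items():
    o,r=ray("side",u,v);print(n,(o+r*d[v,u]).round(1))
print(onz("side",*g(108,375),10))
E
```

```text
grip top [543.73161719 -43.05869921 120.        ]
tri grip (array([543.5, -43.1, 119.4]), np.float64(0.6))
hub [591.6436088   14.43400552  74.        ] 74.83962878968919
block [592.3486632   14.67941213  55.        ]
plate [[714.7  -9.8  10. ]
 [566.3 -61.   10. ]
 [452.4 276.8  10. ]]
156.98218552670903 356.55598917491574 18.628116054734775
post top (array([511.7, 198.2, 234.8]), np.float64(1.3))
pointer (array([508.9, 180. , 194.5]), np.float64(1.4))
plat [[633.6 191.7 200. ]
 [545.  162.4 200. ]
 [510.5 264.9 200. ]]
collar [510.7 189.8 158.3]
pt [515.5 177.9 195.4]
post [510.9 191.9 110.8]
gripc [542.4 -52.1  95.6]
[511.70438699 203.48442601  10.        ]
```

```bash
python3 - <<'E'
from h import *
s=np.load("side0.npz");d=s["d"]
for nm,m in(("g",green(s["p"])),("r",red(s["p"]))):
    for v in range(158,184):
        us=[u for u in range(222,245) if m[v,u]]
        if us:
            P=[(lambda o,r:o+r*d[v,u])(*ray("side",u,v)) for u in us]
            print(nm,v,us[0],us[-1],np.median(P,0).round(1), np.ptp(np.array(P)[:,2]).round(1))
a=np.arctan2(-57.6,-48.1)
print(np.degrees(a))
for s_ in(1,-1):
    y=s_*np.array([-np.sin(a),np.cos(a),0]);z=np.array([0,0,-1.]);x=np.cross(y,z);R=np.c_[x,y,z]
    for zz in(200,90):print(s_,solve_ik([543.7,-43.1,zz],R))
E
```

```text
g 171 225 227 [501.7 206.2 164.1] 0.7
g 172 226 235 [504.3 197.1 164.7] 1.9
g 173 225 236 [506.7 190.8 165.1] 4.9
g 174 228 236 [512.8 186.6 164.2] 3.4
g 175 229 236 [513.8 186.1 161.7] 3.6
g 176 229 236 [513.6 186.6 159.6] 3.5
g 177 229 236 [513.5 185.9 157.1] 3.9
g 178 229 236 [513.4 186.3 154.9] 4.5
g 179 230 236 [514.8 186.2 151.9] 2.8
g 180 230 232 [509.5 185.4 150.8] 3.0
r 160 235 241 [527.5 185.6 195.6] 2.2
r 161 231 241 [522.8 182.7 195.4] 3.3
r 162 229 237 [515.5 179.3 194.8] 1.8
r 163 230 232 [510.8 176.2 194.3] 1.4
-129.86422568311784
1 [ -4.53245328  13.20846169 -14.18720046  62.60433785   0.
 125.33177241]
1 [ -4.53245328  18.27879316 -22.8739361   48.84727074   0.
 125.33177241]
-1 [ -4.53245328  13.20846169 -14.18720046  62.60433785   0.
 -54.66822759]
-1 [ -4.53245328  18.27879316 -22.8739361   48.84727074   0.
 -54.66822759]
```

```bash
cat >> h.py <<'E'
A=np.array([591.8,14.5]);a0=np.radians(-129.86)
def pose(q,z=90):   # q: turn of the grip from its start
    a=a0+q;y=-np.array([-np.sin(a),np.cos(a),0]);zz=np.array([0,0,-1.])
    return [*(A+75*np.array([np.cos(a),np.sin(a)])),z],np.c_[np.cross(y,zz),y,zz]
def ftan():  # force on tool along opening direction, at present tool yaw
    return float(-np.array(read_tcp_rot())[:,1]@np.array(read_ft_force()))
def qtool():
    p=np.array(read_tool_pos())[:2]-A;return np.arctan2(p[1],p[0])-a0
def boxz():
    p,d=capture("top");o,r=ray("top",190,204)
    return float(o[2]+r[2]*np.median(d[200:209,185:196]))
def goto(q,v=15):
    p,R=pose(q);move_straight(p,v,R)
E
python3 - <<'E'
from h import *
print(boxz())
p,R=pose(0,240);move_pose(p,R);command_gripper(45)
p,R=pose(0);move_straight(p,150);print(read_time(),ftan(),np.round(read_ft_force(),2))
command_gripper(20);print(read_grip_width(),ftan(),read_finger_force(),read_time(),boxz())
out=[]
for n in("side","top"):
    p,d=capture(n);out.append(p[130:290,180:340] if n=="side" else p[130:290,160:320])
cv2.imwrite("pics/c.png",cv2.resize(np.hstack(out)[:,:,::-1],None,fx=2.5,fy=2.5,interpolation=cv2.INTER_CUBIC))
E
```

```text
258.60805842799675
3.9333 0.18034394435590043 [0.34 0.12 0.11]
20.05603413878709 -0.30860014677342307 0.0 4.3 258.9701222097825
```

View pics/c.png

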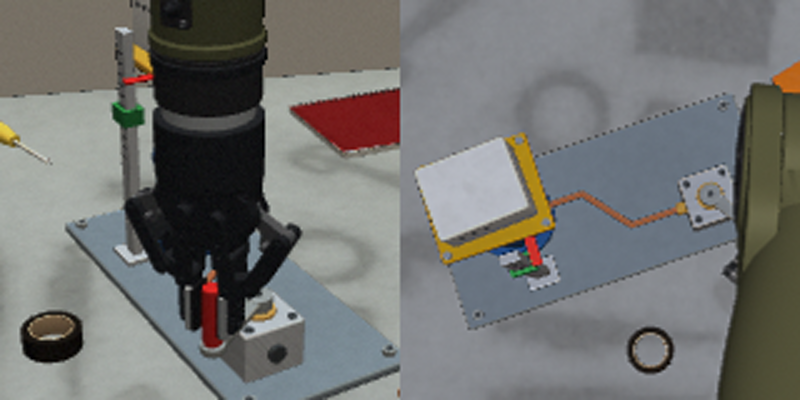

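The cage sits around the grip, and the pointer, collar and box top are all visible. Next I open in small steps while tracking the box height.

```bash
cat > run.py <<'E'
from h import *
z0=np.mean([boxz() for _ in range(5)]);TGT=38.0
def rate(n=7):
    t=[];z=[]
    for _ in range(n):t.append(read_time());z.append(boxz())
    k,c=np.polyfit(t,z,1);return -k,z0-np.mean(z[-3:])
q=0.08;goto(q,30);r,d=rate(4);F=[]
while q<0.45:
    q+=0.022;goto(q,15);r,d=rate();print(f"t{read_time():.2f} q{q:.3f} F{ftan():.1f} r{r:.1f} d{d:.1f}")
    if r>4.5 or d>25:break
while r>13: q-=0.02;goto(q-0.05,30);goto(q-.05);r,d=rate(4);print("back",r,d)
while True:
    r,d=rate(4)
    if d+r*0.45>=TGT or read_time()>35:break
print("closing",read_time(),r,d)
goto(q-0.17,40);t=read_time();r,d=rate();print(t,"F",ftan(),"r",r,"d",d,"q",q)
np.save("z0.npy",z0)
E
python3 run.py
```

```text
t5.86 q0.102 F-1.5 r-0.2 d-0.1
t6.47 q0.124 F-1.8 r-1.1 d-0.1
t7.08 q0.146 F-1.8 r0.0 d-0.2
t7.68 q0.168 F-1.5 r-1.0 d-0.2
t8.29 q0.190 F-1.0 r0.3 d-0.0
t8.90 q0.212 F-2.1 r12.4 d4.5
closing 11.1 14.552870194113435 32.247430900026245
11.5667 F 0.8055862940716724 r -1.832277362779667 d 35.876016410234996 q 0.21199999999999997
```

```bash
cat > snug.py <<'E'
from h import *
z0=np.load("z0.npy");q=qtool();print("d",z0-boxz(),"q",q)
while q>-0.45:
    f=np.mean([ftan() for _ in range(3)])
    if f>9.8:break
    q-=0.02 if f<5 else 0.006 
    goto(q,12);wait(0.1);f=ftan();print(f"q{q:.3f} F{f:.1f}",end=" ")
    if f>14:break
for _ in range(5):wait(.2);print("hold",round(ftan(),1))
p,d=capture("side");m=red(p);g=green(p)
P=lambda m,v0,v1:np.array([(lambda o,r:o+r*d[v,u])(*ray("side",u,v)) for v in range(v0,v1) for u in range(224,238) if m[v,u] and d[v,u]>0])
for n,mm in(("red",red(p)),("green",green(p))):
    k=P(mm,155,190);print(n,len(k),k[:,2].min().round(1),np.median(k[:,2]).round(1),k[:,2].max().round(1))
cv2.imwrite("pics/d.png",cv2.resize(p[130:230,190:320,::-1],None,fx=5,fy=5,interpolation=cv2.INTER_CUBIC))
print(z0-np.mean([boxz() for _ in range(5)]),read_time())
E
python3 snug.py
```

```text
d 35.68922546815821 q 0.045300601673444074
q0.025 F2.6 q0.005 F2.3 q-0.015 F0.5 q-0.035 F3.0 q-0.055 F1.3 q-0.075 F2.3 q-0.095 F2.1 q-0.115 F3.1 q-0.135 F4.1 q-0.155 F4.8 q-0.175 F6.5 q-0.181 F6.6 q-0.187 F6.4 q-0.193 F7.8 q-0.199 F7.3 q-0.205 F7.3 q-0.211 F7.6 q-0.217 F8.7 q-0.223 F9.2 q-0.229 F9.5 q-0.235 F8.6 q-0.241 F9.0 q-0.247 F9.8 q-0.253 F9.4 q-0.259 F10.2 hold 10.5
hold 10.3
hold 11.0
hold 11.0
hold 10.4
red 5 159.1 160.1 160.9
green 32 150.1 163.3 165.3
35.89705964034019 22.275
```

View pics/d.png

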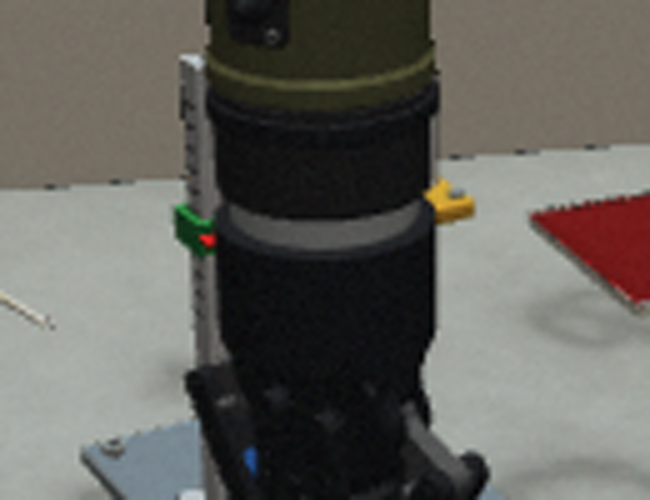

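The pointer tip (crop 208,240) lies inside the green collar. Before letting go I'll check the force direction and the actual tool angle.

```bash
python3 - <<'E'
from h import *
print(qtool(),np.round(read_ft_force(),2),np.round(np.array(read_tcp_rot()).T@read_ft_force(),2),read_moment(),read_finger_force(),read_grip_width(),read_tool_pos(),pose(-0.259)[0])
E
```

```text
-0.23302319091019186 [ 4.74 -8.93 -3.09] [  1.29 -10.02   3.12] [-1.74820135 -1.02307048 -0.04828541] 5.197872519493103 20.29418500844113 [531.85319651 -30.32759105  90.1087506 ] [np.float64(530.5899780963405), np.float64(-28.839741791495868), 90]
```

```bash
python3 - <<'E'
from h import *
z0=np.load("z0.npy");q=qtool()
q=-0.259
while ftan()>1.2 and q<-0.1: q+=0.015;goto(q,12);wait(.1)
print(q,qtool(),ftan())
command_gripper(45);print(np.round(read_ft_force(),1))
p=read_tool_pos();move_straight([p[0],p[1],240],100)
move_pose([430,-300,300],read_tcp_rot());wait(.5)
print("d",z0-np.mean([boxz() for _ in range(5)]))
out=[]
for n in("side","top"):
    p,d=capture(n);out.append(p[130:290,205:365] if n=="side" else p[150:310,160:320])
    if n=="side":
        m=red(p)&(np.arange(560)<245)&(np.arange(420)[:,None]<195);v,u=np.nonzero(m)
        z=[(lambda o,r:o+r*d[b,a])(*ray(n,a,b))[2] for b,a in zip(v,u) if a>222 and d[b,a]>0];print(len(z),np.median(z))
    else:
        v,u=np.nonzero(red(p)[190:250,280:330]);g=onz(n,u.mean()+280,v.mean()+190,120);print("grip turn",np.arctan2(*(g[:2]-A)[::-1])-a0,g)
cv2.imwrite("pics/e.png",cv2.resize(np.hstack(out)[:,:,::-1],None,fx=2.5,fy=2.5,interpolation=cv2.INTER_CUBIC))
print(read_time())
E
```

```text
-0.15399999999999991 -0.15721181997884814 -0.0685982594419331
[-0.1 -0.7 -1.4]
d 36.112470343606844
0 nan
grip turn -0.11291197977686807 [537.90816221 -36.94731419 120.        ]
28.7167
  return _methods._mean(a, axis=axis, dtype=dtype,
  ret = ret.dtype.type(ret / rcount)
```

View pics/e.png

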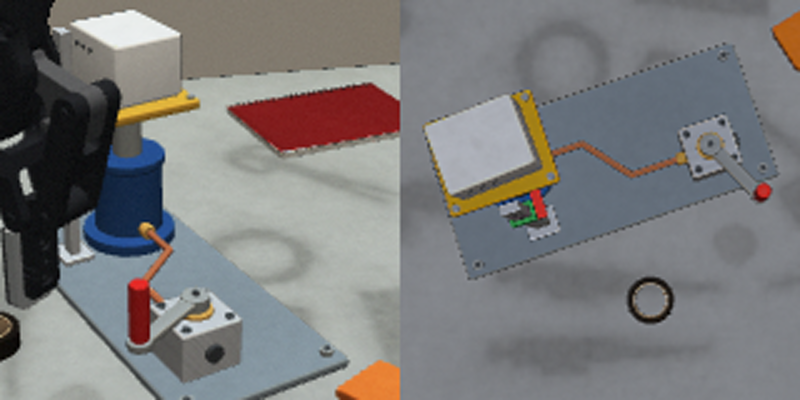

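The released valve has turned 0.11 rad clockwise from its start and is shut. The top view shows the grip at crop (763,191), and the platform is steady 36 mm down with the robot clear of everything.

```bash
python3 -c "
from plant import *
print(sign_off())"
```

```text
the job is handed in; nothing more can be done
None
```

The job is handed in: the platform sank at up to about 15 mm/s and stopped about 36 mm down, with its pointer at about 159 mm, inside the green collar (about 150 to 165 mm); the valve was snugged shut with a steady 10 to 11 N and released.

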